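Change over a microscope stage to the fixture plate

TASK

Set up the black microscope stage for the next job: first take the blue angle bracket off it and stand it on its foot in the empty half of the grey tray, and let go of it. Then lower the aluminium fixture plate over the stage's two locating pins, large hole on the thick pin, keeping hold of it until it rests flush on the stage, and let go. Leave all the other things where they are.

Things in the scene. Friction and masses are not known exactly. Their poses are not given: they have to be found in the camera images.
- stage: Fixed black stage 180 (x) x 240 (y) x 40 mm high; origin at its underside's centre, z up. On top: two pins; aluminium fence at the +x edge (x 71 to 85, 200 long, 18 high); two clamp posts 22 mm across, 53 high, at (x, y) = (45, 108) and (-40, -108). A knob (radius 15) sticks out 22 mm at the -x side, y = 60. Place and yaw vary.
- seat (a point): Centre of the stage's top face, midway between the pins, 40 mm above the table; axes as the stage. The plate's origin comes here when it is seated.
- pin_thick (a point): Foot of the thick pin (16 mm across, 24 mm high, its top 6 mm tapered to 10 mm), with a red ring round it, at the height of the stage's top face, 70 mm to +y of seat.
- pin_thin (a point): Foot of the thin pin (10 mm across, 24 mm high, its top 6 mm tapered to 4 mm), at the height of the stage's top face, 70 mm to -y of seat.
- plate: Loose aluminium fixture plate 100 (x) x 180 (y) x 10 mm, about 0.5 kg, flat on the table; origin at its underside's centre, z up. Central lifting rib 14 mm wide (x), 70 long (y), from z = 10 up to 44 mm. Two through holes on the y axis, 2 mm wider than their pins. Red stripe on the edge beyond the large hole.
- hole_large (a point): Centre of the large hole (for the 16 mm pin) at the plate's underside, 70 mm to +y of the plate's origin.
- hole_small (a point): Centre of the small hole (for the 10 mm pin) at the plate's underside, 70 mm to -y of the plate's origin.
- bracket: Loose blue L-shaped angle bracket, about 0.25 kg, at first standing on the stage between the pins; origin at the centre of its foot's underside, z up. Foot 80 (x) x 50 (y) x 12 mm; upright wall 80 mm long (x), 12 mm thick, centred at y = -19, up to 60 mm high.
- tray: Fixed grey tray, outside 120 (x) x 180 (y) x 30 mm high; walls, floor, divider 4 mm thick. Divider along x at y = 0: each half is 112 (x) x 84 (y) mm inside, centred at y = +44 or -44. Origin at its underside's centre, z up. Tray and plate lie either side of the stage and may swap sides.
- done_bracket: Loose orange bracket of the same shape as the blue one, standing in one half of the tray; leave alone. Origin at the centre of its foot's underside.
- bottle: Bystander: white bottle with a blue label, 60 mm across, 170 mm high, origin at its underside.
- ring_gauge: Bystander: steel ring 80 mm across, 25 mm high, origin at its underside.
- tin: Bystander: yellow jar 60 mm across, 55 mm high, origin at its underside.
- brush: Bystander: brush 180 mm long lying on the table at the left, handle to -x.
- wipes: Bystander: white and blue wipes box 110 (x) x 200 (y) x 80 mm high beyond the stage, origin at its underside.
- gauge_case: Bystander: wooden case 140 (x) x 80 (y) x 38 mm high at the left, origin at its underside.
- cup: Bystander: white cup 70 mm across, 90 mm high at the near right, origin at its underside.
There are look-alikes about, which are no part of the job. Several things have the shape of the bracket; the one meant has the colours described above.

How it is judged (in metres and radians):
On the way, in this order (a step that is already met when the one before it is completed fails the run):
1. the blue bracket stands on its foot in the tray's empty half, let go (x of bracket in the frame of tray between -0.035 and 0.035 m and y of bracket in the frame of tray between -0.075 and 0.075 m and z of bracket in the frame of tray below 0.009 m and angle between bracket's own z axis and vertical below 0.1 rad and contact force between the fingers and bracket below 0.1 N), for 0.2 s.
2. the plate is on both pins and lowered to within 5 mm of flush, still held by the fingers (z of plate in the frame of seat below 0.005 m and angle between plate's own z axis and vertical below 0.03 rad and horizontal distance between hole_large and pin_thick below 0.004 m and horizontal distance between hole_small and pin_thin below 0.004 m and contact force between the fingers and plate above 1 N), for 0.05 s.
At the end, for the whole second after the job is handed in: Plate on both pins (each hole within 4 mm of its pin's axis), level within 0.03 rad, under 3 mm above the stage top; blue bracket upright (0.1 rad) on the floor of the tray's empty half (within 35 mm in x, 75 mm in y, 9 mm in z of the tray's origin); both at rest (z of plate in the frame of seat below 0.003 m and angle between plate's own z axis and vertical below 0.03 rad and horizontal distance between hole_large and pin_thick below 0.004 m and horizontal distance between hole_small and pin_thin below 0.004 m and x of bracket in the frame of tray between -0.035 and 0.035 m and y of bracket in the frame of tray between -0.075 and 0.075 m and z of bracket in the frame of tray below 0.009 m and angle between bracket's own z axis and vertical below 0.1 rad and linear speed of each of plate, bracket below 0.02 m/s); the robot touches nothing.
It fails at once if the orange bracket moved by more than 30 mm or knocked over (distance of done_bracket from where it was at the start of the episode above 0.03 m or angle between done_bracket's own z axis and vertical above 0.4 rad).
It fails at once if the white bottle or the wipes box moved by more than 30 mm or knocked over (distance of any of bottle, wipes from where it was at the start of the episode above 0.03 m or angle between any of bottle, wipes's own z axis and vertical above 0.4 rad).
It fails at once if the ring gauge or the yellow tin moved by more than 30 mm or knocked over (distance of any of ring_gauge, tin from where it was at the start of the episode above 0.03 m or angle between any of ring_gauge, tin's own z axis and vertical above 0.4 rad).
It fails at once if the wooden case or the cup moved by more than 30 mm or knocked over (distance of any of gauge_case, cup from where it was at the start of the episode above 0.03 m or angle between any of gauge_case, cup's own z axis and vertical above 0.4 rad).
It fails at once if the brush moved by more than 30 mm or knocked over (distance of brush from where it was at the start of the episode above 0.03 m).
It also fails if it takes over 54 s, if anything falls off the work surface, if the arm or the gripper's body presses on something with over 40 N, if the wrist force passes 120 N, or if a joint passes its speed limit or range.

ROBOT

A 6-joint arm with a two-finger parallel gripper is mounted at the origin on the work surface. World frame = base frame: x ahead of the robot, y to its left, z up, the work surface at z = 0. Lengths are in mm, angles in rad, forces in N, time in s.
With the tool pointing down it reaches from about 375 to 925 mm from the base axis. Payload 5.7 kg.
Tool frame: the origin (TCP) lies between the finger pads; the fingertips stand 17 mm ahead of it and the grasp point (between the pads) lies 2 mm behind it; z points along the fingers, y is the line along which they close (so a half turn about z gives the same grasp; the last joint's range is limited). The gripper opens to 88 mm and grips with 3 to 60 N. Pads are 20 mm wide; open, the fingers measure 115 mm over their backs; the gripper's body (75 mm by 178 mm) begins 61 mm behind the grasp point.
Start: joints at [-1.234, 0.359, 1.51, -0, 1.272, -0.115], TCP at [261.933, -539.774, 239.623] pointing down, gripper open.
Joint ranges: [-2.97, 2.97], [-1.01, 2.36], [0.21, 2.38], [-0.96, 4.11], [0.2, 2.71], [-2.98, 2.98]. Speed limits (rad/s): [2.39, 2.39, 3.14, 3.14, 3.14, 3.14].

INTERFACE

Orientations are given as a rotation vector (axis times angle).
In Python, from rig import get_state, snapshot, get_calibration, hand_in, recognise, pinpoint gives the robot as it stands. The module is installed in compiled form; this text tells all that it offers.
- The arm moves only by the shell command python3 -m creep 'ROWS' [FORCE]. ROWS is JSON, a list that holds one entry, the list of rows, each a list of 7 numbers: the shift along the tool's x, y, z as a fraction of full scale, then the turn, a rotation vector about the tool's x, y, z as a fraction of full scale, then the closure, from -1 (fully open) to 1 (shut). In form: [[[dx, dy, dz, ax, ay, az, hand], ...]]. A call has 1 to 8 rows; each row is the pose to reach, as a shift and turn from the pose commanded when the call began, along the tool's axes at that moment, turning the shorter way round; what a row does not reach only later rows make up. Full scale, the value 1, is 150 mm for a shift and pi rad for a turn. A row lasts 1/12 s, in which the tool goes at most 41.7 mm and 7.16 degrees, less where a joint would pass 70% of its speed; a pose out of reach is approached as far as the arm can. A call with a number of a shift or a turn outside -1 to 1 is refused whole. A call with a gripper value outside its range is refused whole. The fingers move at their own pace and stop on an object; FORCE is the grip in N (left out, the last holds). Time passes only in rows, so rows that repeat a pose let the fingers close. It gives the time, the measured TCP pose, the force, the opening and the grip force at its end, in the units of the state.
- get_state(): the state, without advancing time (a new reading comes with each control period).
- snapshot(name): name is "scene" or "top" or "wrist"; returns (picture, depth): 384x512x3 uint8, red, green, blue; 384x512 float32, mm along the optical axis (not along the pixel's ray), 0 where there is no reading.
- get_calibration(name): a dict with "mtx" (3x3 intrinsics, pixels), "origin" and "orientation" of the camera in the world. Camera axes: x right, y down, z forward; pixel columns grow to the right and rows downward; lengths in mm; the calibration is good to about 2 mm. A picture is of the moment at which its call begins: read the wrist's pose just before it. get_calibration takes no time and is no camera call; for the wrist camera it gives the pose at the moment of the call.
- hand_in(): hands the job in; it is judged then, once.
Trained networks look in the newest picture that a camera, given by its name, has taken for a name from the list of things; names that differ only in an ending like _2 or _b are one class to them, and where a whole thing is asked for, a point or a joint stands for the part that bears it (a point fixed in the world has none). Each returns a list of dicts, best first, with "confidence" (0 to 1); they miss things now and then, are a little off and sometimes report something else, mostly with a low value. They report only what shows in the picture. A call takes as long as a camera call. They do not tell look-alikes from the thing itself.
- recognise(camera, name): "rect" ([left, top, width, height] in pixels, round what is visible of it).
- pinpoint(camera, name): "uv" ([column, row] in pixels: a listed point, or the origin of a listed thing).
The state is a dict: "time_s": time; "joint_pos": joint angles; "joint_velocities": joint speeds; "tau": joint torques, N m; "tcp_pos": TCP position; "eef_rot": TCP orientation; "contact_force": force on the tool from outside, world axes, zero at the start; "ft_torque": the same for the moment, N m; "finger_gap": finger opening in mm; "grip_force": force on a finger pad.
Only numpy, scipy, OpenCV 4.12 (cv2) and the standard library are available. Lean on these libraries where they do the work, as an engineer would, in place of code of your own. Each camera call takes 0.05 s, during which the arm holds its last target. There are 200 camera calls.

## Working session

There is one attempt and no reset: what is moved stays moved. The work goes in short steps, Python scripts to look and compute and a shell command to move; the robot and the scene stay as the last step left them, time stands still between calls to the robot, and variables do not carry over. Pictures are saved under pics/ and viewed, at most 10 in all, crops included, and the job is handed in when it is done.

```bash
mkdir -p pics
cat > h.py <<'E'
import numpy as np, cv2
from scipy.spatial.transform import Rotation as R
from rig import *
def cal(n):
    c=get_calibration(n); o=np.array(c["orientation"],float)
    M=o if o.shape==(3,3) else R.from_rotvec(o).as_matrix()
    return np.array(c["mtx"]),np.array(c["origin"],float),M
def ray_z(n,uv,z,c=None):
    K,o,M=c or cal(n)
    d=M@np.linalg.inv(K)@np.array([uv[0],uv[1],1.]); return o+d*(z-o[2])/d[2]
def cloud(depth,c):
    K,o,M=c; v,u=np.mgrid[:depth.shape[0],:depth.shape[1]]
    p=np.stack([u,v,np.ones_like(u)],-1)@np.linalg.inv(K).T*depth[...,None]
    return p@M.T+o
def save(n,im): cv2.imwrite("pics/"+n,im[...,::-1])
def delta(p,rv):
    s=get_state(); Rt=R.from_rotvec(s["eef_rot"])
    d=Rt.inv().apply(np.array(p)-s["tcp_pos"])/150
    t=(Rt.inv()*R.from_rotvec(rv)).as_rotvec()/np.pi
    return d.round(4),t.round(4)
E
python3 - <<'E'
from h import *
print(get_state())
for n in ["scene","top"]:
    im,d=snapshot(n); save(n+"0.png",im); np.savez(n+"0.npz",im=im,d=d); print(n,get_calibration(n))
    for t in ["stage","seat","pin_thick","pin_thin","plate","hole_large","hole_small","bracket","tray","done_bracket"]:
        print(t,[(np.round(r["uv"],1).tolist(),round(r["confidence"],2)) for r in pinpoint(n,t)[:4]])
E
```

```text
{'time_s': 0.0, 'joint_pos': array([-1.23410571e+00,  3.59499978e-01,  1.51142099e+00,  7.68871283e-06,
        1.27252264e+00, -1.15112833e-01]), 'joint_velocities': array([ 1.70722057e-04,  8.39162312e-05, -3.12091829e-04,  1.43611026e-04,
        9.95973354e-05,  2.51823399e-03]), 'tau': array([-6.48320838e-04, -5.15384173e+01, -2.70727766e+01,  6.74030604e-02,
        3.48511816e-02, -1.21367680e-04]), 'tcp_pos': array([ 261.72084315, -539.17085295,  238.81693039]), 'eef_rot': array([-3.05997985e+00, -7.03254777e-01,  3.09806149e-04]), 'contact_force': array([-0.00842309, -0.46383632, -0.34883276]), 'ft_torque': array([ 0.06239158, -0.02322674, -0.04493999]), 'grip_force': 0.0, 'finger_gap': 87.51233118859392}
scene {'mtx': array([[402.88046481,   0.        , 250.15038413],
       [  0.        , 402.88046481, 197.9960159 ],
       [  0.        ,   0.        ,   1.        ]]), 'origin': array([1200.19843753, -401.74876701, 1205.94689807]), 'orientation': array([-2.31737879, -1.09536986,  0.37070901])}
stage [([222.4, 221.3], 0.89), ([342.1, 171.2], 0.23)]
seat [([229.4, 210.6], 0.
[... 422 characters left out ...]
]
top {'mtx': array([[390.18368738,   0.        , 254.79842074],
       [  0.        , 390.18368738, 197.73769544],
       [  0.        ,   0.        ,   1.        ]]), 'origin': array([ 437.1832937 ,  108.87588215, 1188.1429687 ]), 'orientation': array([-2.18780479,  2.15803896, -0.11666401])}
stage [([287.7, 203.5], 0.64), ([376.2, 213.2], 0.47)]
seat [([284.5, 205.1], 0.65), ([234.2, 133.0], 0.38)]
pin_thick [([262.5, 197.4], 0.9)]
pin_thin [([312.1, 202.0], 0.69)]
plate [([397.3, 222.8], 0.76)]
hole_large [([375.1, 215.3], 0.79)]
hole_small [([420.2, 231.4], 0.61)]
bracket [([283.3, 269.0], 0.91), ([235.2, 266.1], 0.74)]
tray [([288.4, 207.4], 0.19)]
done_bracket [([178.5, 223.8], 0.82)]
```

Run:
```python
from h import *
im=np.load("top0.npz")["im"]; save("topbig.png",cv2.resize(im[90:320,110:470],None,fx=2.2,fy=2.2,interpolation=cv2.INTER_CUBIC))
im=np.load("scene0.npz")["im"]; save("scbig.png",cv2.resize(im[110:330,70:350],None,fx=2.7,fy=2.7,interpolation=cv2.INTER_CUBIC))
```

```text
(no output)
```

View pics/topbig.png

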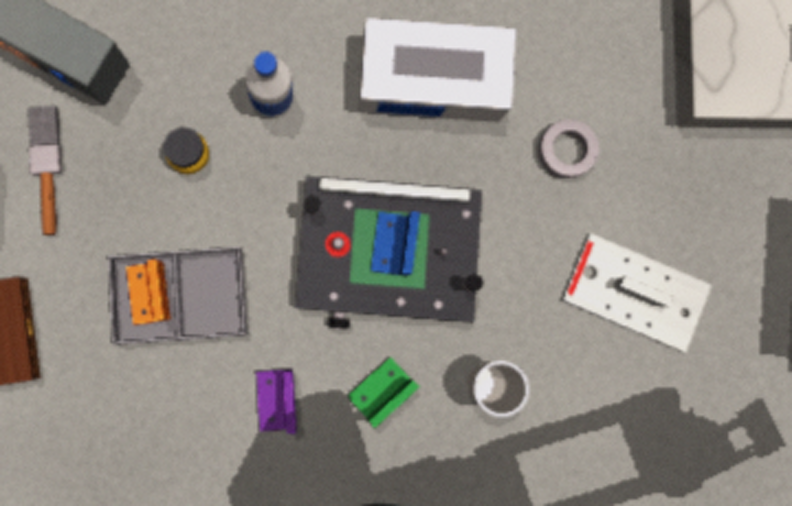

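View pics/scbig.png

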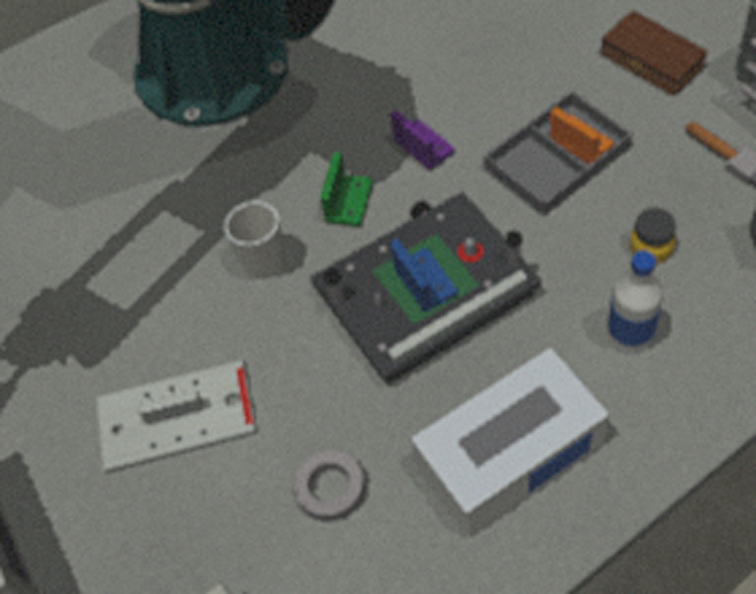

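The blue bracket at crop (395,243), full image about (290,200), stands on the stage and is the one meant. Orange at (145,293) is in the tray, and purple at (275,400) and green at (382,392) are look-alikes on the table. The tray's empty half is the right (-y) one, at (211,293), and the plate lies at (637,292) with its red stripe to the left. Next I'll measure and confirm in one crop.

Run:
```python
from h import *
z=np.load("top0.npz"); im,d=z["im"],z["d"]; c=cal("top"); P=cloud(d,c)
save("blue.png",cv2.resize(im[165:245,235:340],None,fx=6,fy=6,interpolation=cv2.INTER_CUBIC))
hsv=cv2.cvtColor(im,cv2.COLOR_RGB2HSV); H,S,V=hsv[...,0],hsv[...,1],hsv[...,2]
def box(m,y0,y1,x0,x1,name):
    mm=np.zeros_like(m);mm[y0:y1,x0:x1]=m[y0:y1,x0:x1]
    q=P[mm]; 
    if len(q)<5: print(name,len(q));return
    r=cv2.minAreaRect(q[:,:2].astype(np.float32)); print(name,len(q),"c",np.round(r[0],1),"size",np.round(r[1],1),"ang",round(r[2],2),"zmed",q[:,2].mean().round(1), "mean",q.mean(0).round(1))
Z=P[...,2]
blue=(H>100)&(H<125)&(S>120)
box(blue,165,245,270,305,"blue all")
box(blue&(Z>85),165,245,270,310,"blue wall top")
box(blue&(Z>44)&(Z<60),165,245,270,310,"blue foot")
box((Z>33)&(Z<46),165,245,235,335,"stage top")
box((Z>18)&(Z<35),195,255,155,225,"tray rim")
box((V>170)&(S<50)&(Z<22),190,255,360,440,"plate")
box((Z>36),205,240,370,430,"rib top")
o=(H<20)&(S>150); box(o,195,255,155,225,"orange")
for t,uv,zz in [("hl",(375.1,215.3),5),("hs",(420.2,231.4),5),("thick",(262.5,197.4),40),("thin",(312.1,202),40)]: print(t,ray_z("top",uv,zz,c).round(1))
for n in ["bottle","cup","ring_gauge"]:
    print(n,[(r["uv"].round(0) if hasattr(r["uv"],"round") else r["uv"],ray_z("top",r["uv"],0,c).round(0)) for r in pinpoint("top",n)[:1]])
```

```text
blue all 504 c [501.5  28.3] size [ 74.1 192.4] ang 59.66 zmed 67.3 mean [544.9   2.5  67.3]
blue wall top 138 c [495.4  25.7] size [ 50.2 196.8] ang 49.28 zmed 106.0 mean [542.8 -12.9 106. ]
blue foot 342 c [546.7   9.8] size [37.3 79.9] ang 82.68 zmed 51.5 mean [546.5   9.6  51.5]
stage top 3895 c [530.7   9. ] size [240.1 201.3] ang 86.24 zmed 39.5 mean [530.5  10.3  39.5]
tray rim 463 c [474.4 294. ] size [119.9 180.6] ang 4.82 zmed 26.7 mean [476.  302.4  26.7]
plate 1691 c [ 493.6 -344.4] size [188.5 118.5] ang 67.28 zmed 8.7 mean [ 486.  -343.6    8.7]
rib top 136 c [ 473.1 -129. ] size [ 38.8 479.5] ang 3.98 zmed 143.8 mean [ 482.9 -295.7  143.8]
orange 442 c [477.1 334.9] size [79.3 49.8] ang 9.26 zmed 31.9 mean [477.2 331.   31.9]
hl [ 508.1 -264.8    5. ]
hs [ 461.1 -400.9    5. ]
thick [554.4  79.1  40. ]
thin [542.8 -67.7  40. ]
bottle [([232.7, 133.4], array([757., 173.,   0.]))]
cup [([327.7, 265.0], array([ 357., -121.,    0.]))]
ring_gauge [([367.7, 154.0], array([ 698., -247.,    0.]))]
```

View pics/blue.png

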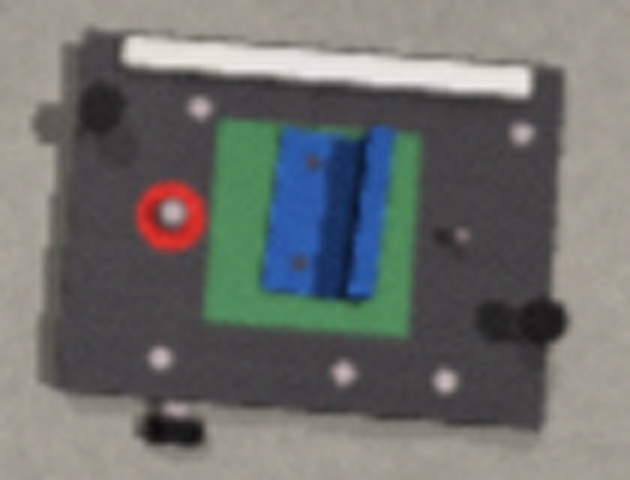

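Blue is confirmed on the stage, with its wall on the thin-pin side. The first move goes to a wrist view above the plate, which is on the way.

```bash
cat >> h.py <<'E'
def rv(deg):
    a=np.radians(deg); y=np.array([np.cos(a),np.sin(a),0]); z=np.array([0,0,-1.]); x=np.cross(y,z)
    return R.from_matrix(np.stack([x,y,z],1)).as_rotvec()
def go(x,y,z,deg):
    s=get_state(); d,t=delta((x,y,z),rv(deg)); print("t",round(s["time_s"],2),"tcp",s["tcp_pos"].round(1),"move",d,"turn",t)
E
python3 - <<'E'
from h import *
go(455,-330,300,-19); g=get_calibration("wrist"); K,o,M=cal("wrist"); s=get_state(); Rt=R.from_rotvec(s["eef_rot"]); print(Rt.inv().apply(o-s["tcp_pos"]), Rt.as_matrix().T@M)
E
```

```text
t 1.25 tcp [ 261.9 -539.8  239.6] move [ 1.7685 -0.6963 -0.4024] turn [-0.     -0.     -0.2506]
[  83.93002931    0.65153469 -145.18541845] [[-6.12911599e-04 -9.52623326e-01 -3.04151973e-01]
 [ 9.99999519e-01 -8.16688911e-04  5.42773410e-04]
 [-7.65456154e-04 -3.04151494e-01  9.52623369e-01]]
```

```bash
python3 -m creep '[[[0.28,-0.11,-0.12,0,0,0,-1],[0.56,-0.22,-0.25,0,0,0,-1],[0.84,-0.33,-0.4,0,0,0,-1],[0.9,-0.35,-0.4,0,0,0,-1]]]' && python3 -m creep '[[[0.28,-0.11,0,0,0,-0.036,-1],[0.56,-0.22,0,0,0,-0.072,-1],[0.87,-0.35,0,0,0,-0.108,-1],[0.87,-0.35,0,0,0,-0.144,-1],[0.87,-0.35,0,0,0,-0.18,-1],[0.87,-0.35,0,0,0,-0.216,-1],[0.87,-0.35,0,0,0,-0.25,-1],[0.87,-0.35,0,0,0,-0.25,-1]]]'
python3 - <<'E'
from h import *
c=cal("wrist"); im,d=snapshot("wrist"); save("w1.png",im); np.savez("w1.npz",im=im,d=d,K=c[0],o=c[1],M=c[2])
for t in ["plate","hole_large","hole_small"]:
    for r in pinpoint("wrist",t)[:2]: print(t,np.round(r["uv"],1),round(r["confidence"],2),ray_z(0,r["uv"],10 if "hole" in t else 0,c).round(1))
P=cloud(d,c); Z=P[...,2]
m=(Z>36)&(Z<52); q=P[m]; print("rib",len(q),cv2.minAreaRect(q[:,:2].astype(np.float32)),q.mean(0))
m=(Z>6)&(Z<14); q=P[m]; print("plate",len(q),cv2.minAreaRect(q[:,:2].astype(np.float32)),q.mean(0))
go(455,-330,300,-19)
E
```

```text
time_s: 1.58
tcp_pos: [362.0, -432.3, 301.5]
eef_rot: [3.061, 0.703, 0.002]
contact_force: [0.7, -1.2, 0.9]
finger_gap: 88.0
grip_force: 0.0
time_s: 2.25
tcp_pos: [455.1, -329.1, 299.7]
eef_rot: [-2.555, -1.827, 0.0]
contact_force: [-0.2, 0.1, -0.1]
finger_gap: 87.8
grip_force: 0.0
plate [273.6 156.7] 0.81 [ 482.7 -340.4    0. ]
hole_large [275.3 154.5] 0.7 [ 486.3 -335.9   10. ]
hole_large [281.6 106.4] 0.56 [ 517.2 -269.8   10. ]
hole_small [269.6 192.9] 0.93 [ 458.1 -393.6   10. ]
rib 2459 ((501.9612731933594, -405.2947082519531), (353.9504699707031, 597.24609375), 56.479854583740234) [ 564.53042189 -388.56403904   43.94048019]
plate 7623 ((550.224609375, -380.8934631347656), (408.078857421875, 566.395263671875), 72.23304748535156) [ 505.6795123  -336.40807083   10.27197801]
t 2.45 tcp [ 454.9 -329.5  299.6] move [-0.0027  0.0019 -0.0024] turn [-0.     -0.     -0.0016]
```

View pics/w1.png

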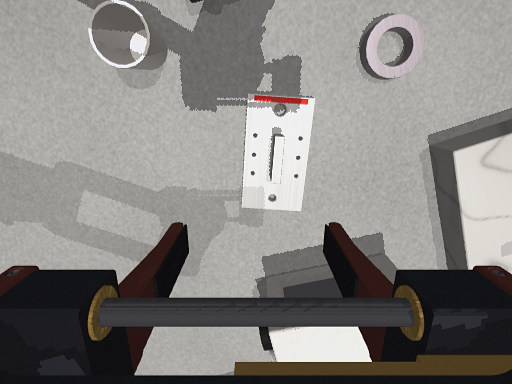

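The plate is in view: red stripe at (280,99), large hole (279,109), rib (277,158), small hole (272,197). I'll fit it in this region.

Run:
```python
from h import *
z=np.load("w1.npz"); im,d=z["im"],z["d"]; c=(z["K"],z["o"],z["M"]); P=cloud(d,c); Z=P[...,2]
roi=np.zeros(Z.shape,bool); roi[85:220,232:325]=1
hsv=cv2.cvtColor(im,cv2.COLOR_RGB2HSV)
for n,m in [("rib",roi&(Z>38)),("plate",roi&(Z>6)&(Z<14))]:
    q=P[m]; r=cv2.minAreaRect(q[:,:2].astype(np.float32)); print(n,len(q),np.round(r[0],1),np.round(r[1],1),round(r[2],1),q.mean(0).round(1))
hl,hs=[ray_z(0,u,10,c) for u in [(279.5,109.5),(272,197.5)]]; v=hl-hs
print(hl,hs,(hl+hs)/2,np.linalg.norm(v),"yaw",np.degrees(np.arctan2(-v[0],v[1])))
go(515,-8,310,-97)
```

```text
rib 518 [ 489.6 -312.4] [121.5  30.2] 82.6 [ 486.1 -327.8   85.9]
plate 6518 [ 486.2 -338.3] [180.4 100.2] 67.2 [ 488.1 -332.7   10.3]
[ 512.90276906 -273.04852915   10.        ] [ 459.38309477 -402.45407128   10.        ] [ 486.14293191 -337.75130022   10.        ] 140.03624484165314 yaw -22.46905790981287
t 2.45 tcp [ 454.9 -329.5  299.6] move [ 2.1556 -0.3295 -0.0689] turn [-0.     -0.      0.4318]
```

```bash
python3 -m creep '[[[0.27,0,0,0,0,0,-1],[0.54,0,0,0,0,0,-1],[0.81,0,0,0,0,0,-1],[1,0,0,0,0,0,-1]]]' && python3 -m creep '[[[0.25,-0.05,0.05,0,0,0.039,-1],[0.5,-0.1,0.1,0,0,0.078,-1],[0.75,-0.15,0.2,0,0,0.117,-1],[1,-0.2,0.3,0,0,0.156,-1],[1,-0.25,0.33,0,0,0.195,-1],[1,-0.25,0.33,0,0,0.234,-1],[1,-0.25,0.33,0,0,0.27,-1]]]'
python3 - <<'E'
from h import *
go(530,5,250,-97)
E
```

```text
time_s: 2.78
tcp_pos: [504.4, -185.2, 299.7]
eef_rot: [-2.561, -1.818, -0.001]
contact_force: [-0.4, -0.5, 0.1]
finger_gap: 87.6
grip_force: 0.0
time_s: 3.37
tcp_pos: [516.9, -32.4, 249.4]
eef_rot: [-3.08, -0.613, 0.003]
contact_force: [-0.4, -0.4, 0.6]
finger_gap: 87.8
grip_force: 0.0
t 3.37 tcp [516.9 -32.4 249.4] move [ 0.1758 -0.1969 -0.0038] turn [-0.0002  0.0005  0.1639]
```

```bash
python3 -m creep '[[[0.17,-0.19,0,0,0,0.039,-1],[0.176,-0.197,0,0,0,0.078,-1],[0.176,-0.197,0,0,0,0.117,-1],[0.176,-0.197,0,0,0,0.15,-1],[0.176,-0.197,0,0,0,0.164,-1],[0.176,-0.197,0,0,0,0.164,-1]]]'
python3 - <<'E'
from h import *
c=cal("wrist"); im,d=snapshot("wrist"); save("w2.png",im); np.savez("w2.npz",im=im,d=d,K=c[0],o=c[1],M=c[2])
for t in ["seat","pin_thick","pin_thin","bracket"]:
    for r in pinpoint("wrist",t)[:3]: print(t,np.round(r["uv"],1),round(r["confidence"],2),ray_z(0,r["uv"],40,c).round(1))
P=cloud(d,c); Z=P[...,2]
hsv=cv2.cvtColor(im,cv2.COLOR_RGB2HSV); H,S,V=[hsv[...,i] for i in range(3)]
roi=np.zeros(Z.shape,bool); roi[:215]=1
b=roi&(H>100)&(H<128)&(S>110); red=roi&((H<6)|(H>174))&(S>150)
for n,m in [("wall",b&(Z>94)&(Z<106)),("foot",b&(Z>47)&(Z<57)),("red",red&(Z>36)&(Z<46)),("stage",roi&(Z>37)&(Z<43))]:
    q=P[m]; 
    if len(q)<5: print(n,len(q)); continue
    r=cv2.minAreaRect(q[:,:2].astype(np.float32)); print(n,len(q),np.round(r[0],1),np.round(r[1],1),round(r[2],1),q.mean(0).round(1))
go(530,5,250,-97)
E
```

```text
time_s: 3.87
tcp_pos: [530.7, 3.8, 250.2]
eef_rot: [-3.136, 0.188, -0.0]
contact_force: [-0.7, 0.2, -0.1]
finger_gap: 87.9
grip_force: 0.0
pin_thick [197.3 163.8] 0.75 [546.8  77.2  40. ]
pin_thick [98.9  0. ] 0.51 [740.5 151.   40. ]
pin_thick [351.6 259.9] 0.37 [ 379.4 -119.7   40. ]
pin_thin [306.7 157.3] 0.64 [538.3 -64.6  40. ]
bracket [176.9 287.5] 0.94 [363.4 142.5  40. ]
bracket [255.6 156.8] 0.86 [546.8   0.9  40. ]
bracket [263.7 270.3] 0.84 [377.4   9.3  40. ]
wall 794 [543.  -16.1] [11.9 79.7] 82.6 [544.6 -16.1 100.1]
foot 2005 [631.1  63.8] [286.3  84.2] 34.4 [562.6  20.3  52.2]
red 327 [545.   76.4] [31.5 32. ] 81.2 [546.2  75.   40.9]
stage 17814 [593.  -9.] [646.7 255. ] 83.1 [549.9   6.5  40.3]
t 4.12 tcp [530.6   3.7 250.2] move [-0.0051 -0.0083  0.0014] turn [-0.    -0.     0.002]
```

View pics/w2.png

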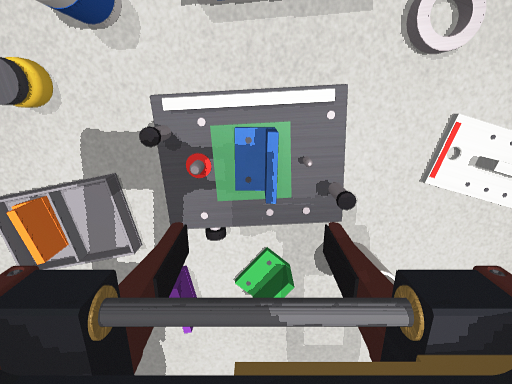

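The blue bracket is clear: wall top at (270,165), measured 11.9 x 79.7 mm at height 100, as it should be. The red ring is at (198,166) and the thin pin at (307,158). Now I'll grasp the wall.

```bash
python3 -m creep '[[[0.05,0.06,0.2,0,0,0.004,-0.1],[0.098,0.12,0.4,0,0,0.004,-0.1],[0.098,0.121,0.6,0,0,0.004,-0.1],[0.098,0.121,0.75,0,0,0.004,-0.1],[0.098,0.121,0.75,0,0,0.004,-0.1]]]'
python3 - <<'E'
from h import *
go(543,-16.1,86,-97.4); print(get_state()["finger_gap"])
E
```

```text
time_s: 4.53
tcp_pos: [539.8, -15.7, 133.5]
eef_rot: [-3.134, 0.203, 0.013]
contact_force: [-0.8, 0.6, -0.5]
finger_gap: 58.4
grip_force: 0.0
t 4.53 tcp [539.8 -15.7 133.5] move [ 2.440e-02 -1.000e-04  3.162e-01] turn [-0.0001  0.0026  0.    ]
58.44197620691717
```

```bash
python3 -m creep '[[[0,0,0.12,0,0,0,-0.1],[0,0,0.24,0,0,0,-0.1],[0,0,0.34,0,0,0,-0.1],[0,0,0.34,0,0,0,-0.1]]]' && python3 -m creep '[[[0,0,0,0,0,0,1],[0,0,0,0,0,0,1],[0,0,0,0,0,0,1],[0,0,0,0,0,0,1],[0,0,0,0,0,0,1],[0,0,0,0,0,0,1]]]' 35
python3 - <<'E'
from h import *
go(543,-16.1,86,-97.4)
E
```

```text
time_s: 4.87
tcp_pos: [542.0, -15.7, 85.5]
eef_rot: [-3.135, 0.202, 0.005]
contact_force: [0.4, -0.7, -0.1]
finger_gap: 48.0
grip_force: 0.0
time_s: 5.37
tcp_pos: [543.4, -15.8, 87.3]
eef_rot: [-3.135, 0.202, -0.002]
contact_force: [0.2, 2.5, -0.3]
finger_gap: 11.9
grip_force: 19.2
t 5.37 tcp [543.4 -15.8  87.3] move [-0.0027  0.002   0.0085] turn [-0.0001 -0.0003  0.0001]
```

```bash
python3 -m creep '[[[0,0,-0.05,0,0,0,1],[0,0,-0.15,0,0,0,1],[0,0,-0.3,0,0,0,1],[0,0,-0.45,0,0,0,1],[0,0,-0.57,0,0,0,1],[0,0,-0.6,0,0,0,1]]]' && python3 -m creep '[[[-0.02,-0.07,0,0,0,0,1],[-0.1,-0.22,0,0,0,0,1],[-0.16,-0.4,0,0,0,0,1],[-0.24,-0.6,0,0,0,0,1],[-0.32,-0.8,0,0,0,0,1],[-0.38,-0.95,0,0,0,0,1]]]' && python3 -m creep '[[[-0.08,-0.2,0,0,0,-0.014,1],[-0.16,-0.4,0,0,0,-0.028,1],[-0.22,-0.56,0,0,0,-0.042,1],[-0.25,-0.64,0,0,0,-0.056,1],[-0.255,-0.65,0,0,0,-0.068,1],[-0.255,-0.65,0,0,0,-0.068,1]]]'
python3 - <<'E'
from h import *
c=cal("wrist"); im,d=snapshot("wrist"); save("w3.png",im); 
P=cloud(d,c); Z=P[...,2]
m=(Z>26)&(Z<34)&(P[...,1]>190)&(P[...,1]<400)&(P[...,0]>395)&(P[...,0]<560); m[280:]=0
q=P[m]; r=cv2.minAreaRect(q[:,:2].astype(np.float32)); print(len(q),np.round(r[0],1),np.round(r[1],1),round(r[2],1),q.mean(0))
for n in ["tray"]:
    for r in pinpoint("wrist",n)[:2]: print(n,r["uv"],r["confidence"],ray_z(0,r["uv"],0,c).round(1))
go(479.4,234.2,175,-85.2); print(get_state()["finger_gap"],get_state()["grip_force"])
E
```

```text
time_s: 5.87
tcp_pos: [544.6, -16.1, 179.7]
eef_rot: [3.135, -0.202, 0.007]
contact_force: [-0.2, -0.4, -2.7]
finger_gap: 11.7
grip_force: 35.0
time_s: 6.37
tcp_pos: [502.2, 135.2, 175.0]
eef_rot: [-3.135, 0.202, 0.006]
contact_force: [-0.5, -0.1, -2.8]
finger_gap: 11.7
grip_force: 35.0
time_s: 6.87
tcp_pos: [477.9, 235.2, 175.4]
eef_rot: [3.138, 0.139, -0.004]
contact_force: [-0.2, -0.1, -2.3]
finger_gap: 11.6
grip_force: 35.0
2161 [473.7 292.3] [119.9 180.1] 4.8 [488.65250161 305.54112482  29.48424969]
t 6.97 tcp [478.7 234.1 175.7] move [ 0.0049 -0.0005  0.005 ] turn [0.0002 0.0006 0.0002]
11.913925371687704 34.9966835975647
```

View pics/w3.png

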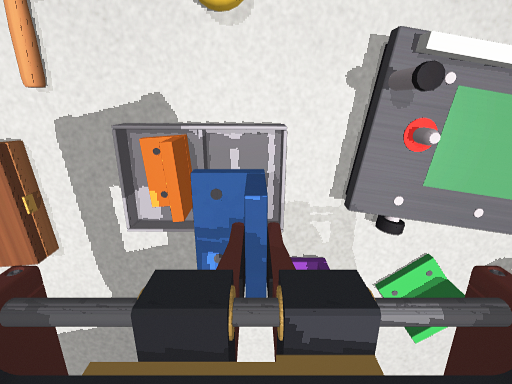

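The tray rim fits at 119.9 x 180.1 mm, with orange at (165,175) and the empty half under the held bracket. I'll lower it now.

```bash
python3 -m creep '[[[0,0.018,0.15,0,0,0,1],[0,0.018,0.33,0,0,0,1],[0,0.018,0.5,0,0,0,1],[0,0.018,0.65,0,0,0,1],[0,0.018,0.74,0,0,0,1],[0,0.018,0.79,0,0,0,1],[0,0.018,0.81,0,0,0,1],[0,0.018,0.81,0,0,0,1]]]' && python3 -m creep '[[[0,0,0.007,0,0,0,1],[0,0,0.014,0,0,0,1],[0,0,0.02,0,0,0,1],[0,0,0.02,0,0,0,1]]]'
```

```text
time_s: 7.63
tcp_pos: [479.7, 231.1, 54.8]
eef_rot: [3.139, 0.131, -0.001]
contact_force: [0.6, 0.1, -3.2]
finger_gap: 11.7
grip_force: 35.0
time_s: 7.97
tcp_pos: [480.1, 231.8, 52.8]
eef_rot: [-3.138, -0.133, -0.002]
contact_force: [0.6, -0.5, -3.0]
finger_gap: 11.6
grip_force: 35.0
```

```bash
python3 -m creep '[[[0,0,0.007,0,0,0,1],[0,0,0.01,0,0,0,1],[0,0,0.01,0,0,0,1]]]'; python3 -m creep '[[[0,0,0.004,0,0,0,1],[0,0,0.004,0,0,0,1]]]'
```

```text
time_s: 8.22
tcp_pos: [480.0, 231.8, 51.3]
eef_rot: [-3.138, -0.133, -0.001]
contact_force: [-1.1, -1.1, 4.0]
finger_gap: 11.8
grip_force: 35.0
time_s: 8.38
tcp_pos: [480.0, 231.8, 51.3]
eef_rot: [-3.138, -0.133, -0.001]
contact_force: [-3.2, -0.9, 10.6]
finger_gap: 11.9
grip_force: 35.0
```

It is on the floor, with upward force appearing at the expected height. I'll open partly and retreat.

```bash
python3 -m creep '[[[0,0,-0.004,0,0,0,0.27],[0,0,-0.004,0,0,0,0.27],[0,0,-0.004,0,0,0,0.27],[0,0,-0.004,0,0,0,0.27]]]' && python3 -m creep '[[[0,0,-0.1,0,0,0,0.27],[0,0,-0.25,0,0,0,0.27],[0,0,-0.5,0,0,0,0.27],[0,0,-0.75,0,0,0,0.27],[0,0,-0.9,0,0,0,0.27]]]'
python3 - <<'E'
from h import *
go(541.6,6,230,-93); c=cal("wrist"); im,d=snapshot("wrist"); np.savez("w4.npz",im=im,d=d,K=c[0],o=c[1],M=c[2])
P=cloud(d,c); hsv=cv2.cvtColor(im,cv2.COLOR_RGB2HSV); H,S=hsv[...,0],hsv[...,1]
b=(H>100)&(H<128)&(S>110)&(P[...,1]>190)&(P[...,1]<290)
for lo,hi in [(58,70),(10,22)]:
    q=P[b&(P[...,2]>lo)&(P[...,2]<hi)]; r=cv2.minAreaRect(q[:,:2].astype(np.float32)); print(len(q),np.round(r[0],1),np.round(r[1],1),round(r[2],1),q.mean(0).round(1))
E
```

```text
time_s: 8.72
tcp_pos: [479.8, 231.7, 50.6]
eef_rot: [-3.139, -0.133, -0.0]
contact_force: [0.3, 0.0, 0.2]
finger_gap: 31.4
grip_force: 0.0
time_s: 9.13
tcp_pos: [480.9, 232.1, 188.9]
eef_rot: [-3.138, -0.133, -0.005]
contact_force: [0.7, 0.1, 0.5]
finger_gap: 32.1
grip_force: 0.0
t 9.13 tcp [480.9 232.1 188.9] move [ 0.2767  1.5358 -0.2744] turn [-0.0004 -0.001   0.0437]
892 [479.1 231.3] [80.3 11.5] 5.1 [481.5 231.3  64.1]
1983 [477.8 250.5] [79.8 48.5] 4.5 [479.9 256.3  16.1]
```

The bracket stands with its wall top at 64 and its foot at (477.5,250), inside the empty half. Next I'll view the bare stage with the tool yaw I'll use for seating, so camera errors cancel.

```bash
python3 -m creep '[[[0,0.2,-0.1,0,0,0,0],[0.05,0.45,-0.25,0,0,0,-0.3],[0.1,0.7,-0.4,0,0,0,-0.6],[0.2,0.95,-0.474,0,0,0,-1],[0.25,1,-0.474,0,0,0,-1]]]' && python3 -m creep '[[[0.02,0.2,0,0,0,-0.039,-1],[0.027,0.4,0,0,0,-0.078,-1],[0.027,0.536,0,0,0,-0.117,-1],[0.027,0.536,0,0,0,-0.156,-1],[0.027,0.536,0,0,0,-0.195,-1],[0.027,0.536,0,0,0,-0.234,-1],[0.027,0.536,0,0,0,-0.273,-1],[0.027,0.536,0,0,0,-0.3,-1]]]'
python3 - <<'E'
from h import *
go(541.6,6,260,-2.7)
E
```

```text
time_s: 9.6
tcp_pos: [532.5, 81.5, 259.4]
eef_rot: [3.137, 0.13, 0.008]
contact_force: [0.2, 0.1, -0.2]
finger_gap: 62.0
grip_force: 0.0
time_s: 10.27
tcp_pos: [540.3, 5.9, 255.7]
eef_rot: [-2.731, -1.551, 0.002]
contact_force: [-0.4, -0.2, 0.2]
finger_gap: 88.1
grip_force: 0.0
t 10.27 tcp [540.3   5.9 255.7] move [ 0.0052  0.0068 -0.0284] turn [-0.0005 -0.     -0.1561]
```

```bash
python3 -m creep '[[[0,0,0,0,0,-0.039,-1],[0,0,0,0,0,-0.078,-1],[0,0,0,0,0,-0.117,-1],[0,0,0,0,0,-0.15,-1],[0,0,0,0,0,-0.156,-1],[0,0,0,0,0,-0.156,-1],[0,0,0,0,0,-0.156,-1]]]'
python3 - <<'E'
from h import *
s=get_state(); c=cal("wrist"); im,d=snapshot("wrist"); save("w5.png",im); np.savez("w5.npz",im=im,d=d,K=c[0],o=c[1],M=c[2],t=s["tcp_pos"],r=s["eef_rot"])
for t in ["seat","pin_thick","pin_thin"]:
    for r in pinpoint("wrist",t)[:2]: print(t,np.round(r["uv"],1),round(r["confidence"],2),ray_z(0,r["uv"],40,c).round(1))
P=cloud(d,c); Z=P[...,2]
hsv=cv2.cvtColor(im,cv2.COLOR_RGB2HSV); H,S,V=[hsv[...,i] for i in range(3)]
near=(abs(P[...,0]-541)<90)&(abs(P[...,1]-6)<115)
red=near&((H<6)|(H>174))&(S>150); g=near&(H>50)&(H<75)&(S>80)
for n,m in [("red",red&(Z>36)&(Z<46)),("green",g&(Z>36)&(Z<46)),("pins",near&(Z>60)&(Z<68)&(P[...,1]>40)),("thin",near&(Z>57)&(Z<68)&(P[...,1]<-40)),("fence",near&(Z>56)&(Z<60))]:
    q=P[m]
    if len(q)<4: print(n,len(q)); continue
    r=cv2.minAreaRect(q[:,:2].astype(np.float32)); print(n,len(q),np.round(r[0],1),np.round(r[1],1),round(r[2],1),q.mean(0).round(1))
go(541.6,6,260,-2.7)
E
```

```text
time_s: 10.85
tcp_pos: [540.5, 5.8, 256.3]
eef_rot: [-2.283, -2.158, 0.001]
contact_force: [-0.4, 0.5, 0.1]
finger_gap: 87.7
grip_force: 0.0
seat [256.5 167.2] 0.93 [541.9   5.8  40. ]
pin_thick [255.8 112.9] 0.84 [544.9  75.2  40. ]
pin_thin [257. 209.] 0.72 [539.3 -53.7  40. ]
red 422 [544.5  76.1] [31.3 31.4] 86.9 [544.7  76.6  41. ]
green 5554 [539.9   6.3] [100.5  99.8] 86.3 [540.1   8.5  40.7]
pins 132 [587.4  82.5] [55.3 89.6] 69.9 [550.5  78.5  62.9]
thin 496 [553.2 -69.8] [136.9  57.5] 0.4 [594.6 -70.4  59. ]
fence 1795 [559.2   8. ] [216.1 132.1] 86.1 [614.9   8.9  58.2]
t 11.05 tcp [540.6   5.7 256.7] move [ 0.0026  0.0065 -0.0222] turn [-0.     -0.0001 -0.0024]
```

View pics/w5.png

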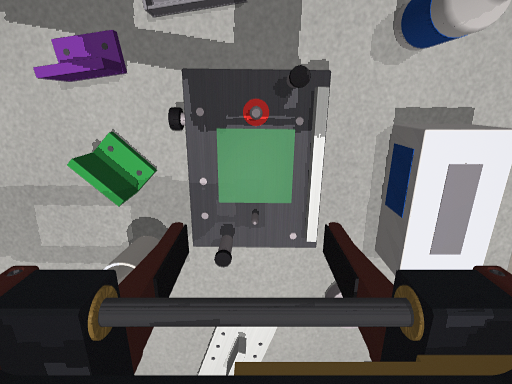

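Run:
```python
from h import *
z=np.load("w5.npz"); im,d=z["im"],z["d"]; c=(z["K"],z["o"],z["M"]); P=cloud(d,c); Z=P[...,2]
for n,p in [("thick",(544.4,76.2)),("thin",(535.4,-63.6))]:
    q=P[(np.hypot(P[...,0]-p[0],P[...,1]-p[1])<14)&(Z>50)&(Z<70)]; t=q[q[:,2]>q[:,2].max()-3]
    print(n,len(q),q.mean(0).round(1),q[:,2].max().round(1),"top",len(t),t.mean(0).round(1),np.ptp(t,0).round(1))
hsv=cv2.cvtColor(im,cv2.COLOR_RGB2HSV); H,S=hsv[...,0],hsv[...,1]
for n,m in [("red",((H<6)|(H>174))&(S>150)),("green",(H>50)&(H<75)&(S>80))]:
    m=m.copy(); m[:80]=0;m[240:]=0;m[:,:190]=0;m[:,325:]=0
    v,u=np.nonzero(m); g=np.array([ray_z(0,(a,b),40,c)[:2] for a,b in zip(u,v)],np.float32)
    r=cv2.minAreaRect(g); print(n,len(g),np.round(r[0],2),np.round(r[1],1),round(r[2],2))
s=(539.9,6.3)
go(487,-338,256,-22.6)
```

```text
thick 142 [544.7  76.5  62.2] 66.2 top 62 [545.   76.2  64.2] [10.4 10.2  2.9]
thin 58 [535.3 -61.5  59.2] 65.0 top 17 [535.8 -62.5  63.6] [5.3 5.9 3. ]
red 425 [544.59  76.11] [31.3 31.4] 86.74
green 5572 [540.02   6.48] [100.2 100. ] 86.36
t 11.05 tcp [540.6   5.7 256.7] move [-2.3072 -0.2317  0.0041] turn [-1.000e-04 -1.000e-04  1.082e-01]
```

```bash
python3 -m creep '[[[-0.25,-0.02,0,0,0,0,-1],[-0.5,-0.05,0,0,0,0,-1],[-0.75,-0.08,0,0,0,0,-1],[-1,-0.1,0,0,0,0,-1]]]' && python3 -m creep '[[[-0.25,-0.02,0,0,0,0,-1],[-0.5,-0.05,0,0,0,0,-1],[-0.75,-0.08,0,0,0,0,-1],[-1,-0.1,0,0,0,0,-1]]]' && python3 -m creep '[[[-0.2,-0.02,0.1,0,0,0.03,-1],[-0.307,-0.032,0.2,0,0,0.06,-1],[-0.307,-0.032,0.2,0,0,0.09,-1],[-0.307,-0.032,0.2,0,0,0.108,-1],[-0.307,-0.032,0.2,0,0,0.108,-1],[-0.307,-0.032,0.2,0,0,0.108,-1]]]'
python3 - <<'E'
from h import *
c=cal("wrist"); im,d=snapshot("wrist"); save("w6.png",im)
P=cloud(d,c); Z=P[...,2]
near=(abs(P[...,0]-487)<100)&(abs(P[...,1]+338)<110); near[295:]=0; near[:,:185]=0; near[:,330:]=0
m=near&(Z>6)&(Z<14); q=P[m]; r=cv2.minAreaRect(q[:,:2].astype(np.float32)); print("plate",len(q),np.round(r[0],1),np.round(r[1],1),round(r[2],2),q.mean(0).round(1))
m=near&(Z>39)&(Z<48); q=P[m]; r=cv2.minAreaRect(q[:,:2].astype(np.float32)); print("rib",len(q),np.round(r[0],1),np.round(r[1],1),round(r[2],2),q.mean(0).round(1))
for t in ["hole_large","hole_small"]:
    for r in pinpoint("wrist",t)[:2]: print(t,np.round(r["uv"],1),round(r["confidence"],2),ray_z(0,r["uv"],10,c).round(1))
go(487,-338,40,-22.6)
E
```

```text
time_s: 11.38
tcp_pos: [517.1, -144.6, 256.9]
eef_rot: [2.28, 2.161, 0.0]
contact_force: [1.3, -0.7, -0.7]
finger_gap: 88.0
grip_force: 0.0
time_s: 11.72
tcp_pos: [493.9, -294.1, 256.9]
eef_rot: [2.281, 2.16, 0.0]
contact_force: [0.1, 0.3, 0.5]
finger_gap: 87.7
grip_force: 0.0
time_s: 12.22
tcp_pos: [487.4, -338.2, 226.7]
eef_rot: [-2.611, -1.747, -0.0]
contact_force: [0.5, -1.0, -0.6]
finger_gap: 88.0
grip_force: 0.0
plate 9197 [ 486.  -338.2] [180.6 100.3] 67.16 [ 488.6 -331.9   10.3]
rib 627 [ 486.7 -337.8] [69.1 13.2] 67.07 [ 486.9 -336.3   44.3]
hole_large [254.3 109.2] 0.94 [ 514.8 -269.3   10. ]
hole_small [250.9 210.6] 0.74 [ 458.3 -393.2   10. ]
t 12.37 tcp [ 487.6 -337.9  227. ] move [-0.0021 -0.0039  1.2468] turn [0.0001 0.     0.0011]
```

View pics/w6.png

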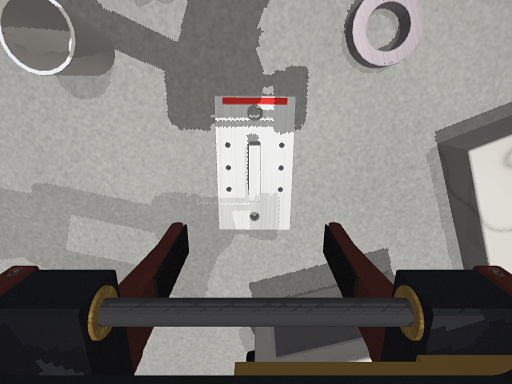

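The plate is upright in view: stripe at (254,100), large hole (254,112), rib (254,170), small hole (254,216). The fit is 180.6 x 100.3 at height 10. Descending to the rib.

```bash
python3 -m creep '[[[-0.004,-0.007,0.25,0,0,0.0026,-0.2],[-0.004,-0.007,0.5,0,0,0.0026,-0.2],[-0.004,-0.007,0.75,0,0,0.0026,-0.2],[-0.004,-0.007,0.95,0,0,0.0026,-0.2],[-0.004,-0.007,1,0,0,0.0026,-0.2]]]' && python3 -m creep '[[[0,0,0.1,0,0,0,-0.2],[0,0,0.2,0,0,0,-0.2],[0,0,0.27,0,0,0,-0.2],[0,0,0.3,0,0,0,-0.2],[0,0,0.3,0,0,0,-0.2],[0,0,0.3,0,0,0,-0.2]]]'
python3 - <<'E'
from h import *
go(486.4,-338,32,-22.87); print(get_state()["finger_gap"])
E
```

```text
time_s: 12.78
tcp_pos: [483.7, -335.7, 72.4]
eef_rot: [-2.612, -1.732, 0.003]
contact_force: [0.3, 1.3, -0.4]
finger_gap: 58.0
grip_force: 0.0
time_s: 13.28
tcp_pos: [486.7, -338.5, 32.5]
eef_rot: [2.618, 1.735, 0.0]
contact_force: [0.2, -0.5, 1.2]
finger_gap: 52.2
grip_force: 0.0
t 13.28 tcp [ 486.7 -338.5   32.5] move [ 0.0026 -0.0032  0.0034] turn [ 0.0003  0.0001 -0.0004]
52.23972091796069
```

```bash
python3 -m creep '[[[0,0,0,0,0,0,1],[0,0,0,0,0,0,1],[0,0,0,0,0,0,1],[0,0,0,0,0,0,1],[0,0,0,0,0,0,1],[0,0,0,0,0,0,1]]]' 45 && python3 -m creep '[[[0,0,-0.05,0,0,0,1],[0,0,-0.15,0,0,0,1],[0,0,-0.3,0,0,0,1],[0,0,-0.5,0,0,0,1],[0,0,-0.7,0,0,0,1],[0,0,-0.82,0,0,0,1],[0,0,-0.85,0,0,0,1],[0,0,-0.85,0,0,0,1]]]'
python3 - <<'E'
from h import *
# plate pose in tool frame from view + pre-lift tcp; re-check from wrist now
s=get_state(); Rt=R.from_rotvec(s["eef_rot"]); c=cal("wrist"); im,d=snapshot("wrist"); np.savez("w7.npz",im=im,d=d)
P=cloud(d,c); T=Rt.inv().apply(P.reshape(-1,3)-s["tcp_pos"]).reshape(P.shape)
m=(T[...,2]>16)&(T[...,2]<27)&(abs(T[...,0])<110)&(abs(T[...,1])<70); m[295:]=0
q=T[m]; r=cv2.minAreaRect(q[:,:2].astype(np.float32)); print("plate in tool",len(q),np.round(r[0],1),np.round(r[1],1),round(r[2],2),q.mean(0).round(1))
A=np.c_[q[:,:2],np.ones(len(q))]; print("plane",np.linalg.lstsq(A,q[:,2],rcond=None)[0].round(4))
y=np.degrees(np.arctan2(*(Rt.as_matrix()[:2,1][::-1]))); print("tool y ang",y,"tcp",s["tcp_pos"],"grip",s["grip_force"],s["finger_gap"])
go(540.1,6.4,160,-3.75)
E
```

```text
time_s: 13.78
tcp_pos: [486.2, -338.3, 31.9]
eef_rot: [2.619, 1.735, 0.0]
contact_force: [-0.2, -0.3, -0.2]
finger_gap: 15.8
grip_force: 0.0
time_s: 14.45
tcp_pos: [486.5, -338.5, 160.3]
eef_rot: [2.618, 1.734, 0.001]
contact_force: [-0.1, 0.4, -6.1]
finger_gap: 14.0
grip_force: 45.0
plate in tool 24198 [20.9  0.4] [138.8 100.6] 0.09 [42.9  0.4 22.8]
plane [-2.00000e-04 -6.00000e-04  2.28029e+01]
tool y ang -22.967289040557326 tcp [ 486.51066438 -338.51475778  160.31187312] grip 44.9958211183548 13.987462852932122
t 14.5 tcp [ 485.7 -337.8  158.8] move [ 2.2543 -0.5614 -0.0071] turn [-2.000e-04 -1.000e-04 -1.068e-01]
```

```bash
python3 -m creep '[[[0.06,-0.02,0,0,0,0,1],[0.2,-0.05,0,0,0,0,1],[0.4,-0.1,0,0,0,0,1],[0.62,-0.15,0,0,0,0,1],[0.84,-0.2,0,0,0,0,1],[1,-0.25,0,0,0,0,1]]]' && python3 -m creep '[[[0.2,-0.05,0,0,0,-0.015,1],[0.4,-0.1,0,0,0,-0.03,1],[0.6,-0.15,0,0,0,-0.045,1],[0.78,-0.19,0,0,0,-0.06,1],[0.92,-0.23,0,0,0,-0.075,1],[1,-0.25,0,0,0,-0.09,1]]]'
python3 - <<'E'
from h import *
go(539.8,6.2,130,-3.75)
E
```

```text
time_s: 15.0
tcp_pos: [508.7, -181.6, 157.0]
eef_rot: [-2.615, -1.732, 0.002]
contact_force: [-0.0, 0.1, -6.5]
finger_gap: 13.9
grip_force: 45.0
time_s: 15.5
tcp_pos: [532.2, -29.3, 157.3]
eef_rot: [-2.341, -2.088, 0.003]
contact_force: [-0.0, -0.1, -5.6]
finger_gap: 13.9
grip_force: 45.0
t 15.5 tcp [532.2 -29.3 157.3] move [0.2408 0.0244 0.182 ] turn [-0.0015 -0.0005 -0.0154]
```

```bash
python3 -m creep '[[[0.1,0.01,0.02,0,0,-0.008,1],[0.2,0.02,0.05,0,0,-0.0154,1],[0.24,0.024,0.1,0,0,-0.0154,1],[0.24,0.024,0.15,0,0,-0.0154,1],[0.24,0.024,0.18,0,0,-0.0154,1],[0.24,0.024,0.18,0,0,-0.0154,1],[0.24,0.024,0.18,0,0,-0.0154,1]]]'
python3 - <<'E'
from h import *
T=[];
for i in range(5):
    s=get_state(); T.append(s["tcp_pos"]); snapshot("wrist")
print(np.round(T,2)); go(539.8,6.2,100,-3.75)
# pin positions relative to held plate, as the wrist camera sees now
im,d=snapshot("wrist"); save("w8.png",im)
c=cal("wrist"); P=cloud(d,c); Z=P[...,2]
q=P[(Z>96)&(Z<114)&(abs(P[...,0]-540)<60)&(abs(P[...,1]-6)<100)]; r=cv2.minAreaRect(q[:,:2].astype(np.float32)); print(np.round(r[0],1),np.round(r[1],1),round(r[2],2),q.mean(0).round(1))
E
```

```text
time_s: 16.08
tcp_pos: [541.3, 1.7, 131.5]
eef_rot: [-2.298, -2.141, 0.002]
contact_force: [-0.5, -0.7, -6.9]
finger_gap: 13.5
grip_force: 45.0
[[541.32   1.71 131.52]
 [541.78   1.72 132.02]
 [542.1    1.79 132.34]
 [542.28   1.87 132.56]
 [542.32   1.99 132.64]]
t 16.33 tcp [542.3   2.1 132.7] move [ 0.026  -0.0188  0.2178] turn [ 0.0002 -0.     -0.0016]
[542.5   1.8] [180.9 100.7] 85.95 [545.3  42.3 109.9]
```

View pics/w8.png

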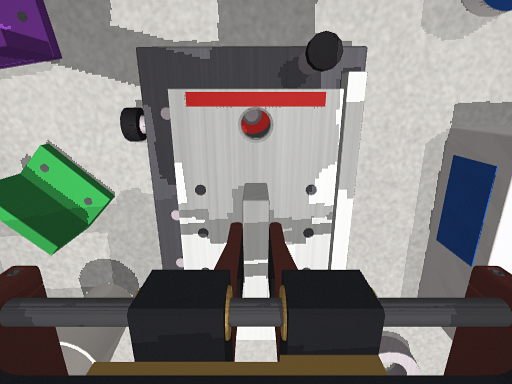

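The held plate is centred at the TCP. Its large hole (256,123) is almost over the thick pin, and the offset to correct is (-2.4, +4.5) mm.

```bash
python3 -m creep '[[[0.014,-0.009,0.05,0,0,-0.0016,1],[0.028,-0.018,0.1,0,0,-0.0016,1],[0.028,-0.018,0.15,0,0,-0.0016,1],[0.028,-0.018,0.19,0,0,-0.0016,1],[0.028,-0.018,0.19,0,0,-0.0016,1],[0.028,-0.018,0.19,0,0,-0.0016,1],[0.028,-0.018,0.19,0,0,-0.0016,1]]]'
python3 - <<'E'
from h import *
T=[]
for i in range(4): T.append(get_state()["tcp_pos"]); snapshot("wrist")
print(np.round(T,2)); go(539.9,6.3,73,-3.75)
c=cal("wrist"); im,d=snapshot("wrist"); P=cloud(d,c); Z=P[...,2]
q=P[(Z>70)&(Z<88)&(abs(P[...,0]-540)<60)&(abs(P[...,1]-6)<100)]; r=cv2.minAreaRect(q[:,:2].astype(np.float32)); print(np.round(r[0],1),np.round(r[1],1),round(r[2],2),q.mean(0).round(1))
hsv=cv2.cvtColor(im,cv2.COLOR_RGB2HSV); K,o,M=c
for p in [(544.7,76.2,64),(544.7,76.2,40)]:
    x=K@(M.T@(np.array(p)-o)); print("pin proj",(x[:2]/x[2]).round(1))
save("w9.png",cv2.resize(im[75:175,190:330],None,fx=5,fy=5,interpolation=cv2.INTER_CUBIC))
E
```

```text
time_s: 16.97
tcp_pos: [539.8, 6.9, 103.7]
eef_rot: [-2.292, -2.148, -0.0]
contact_force: [0.2, 0.2, -5.8]
finger_gap: 13.5
grip_force: 45.0
[[539.78   6.93 103.68]
 [539.94   6.91 103.92]
 [540.04   6.87 104.06]
 [540.04   6.87 104.1 ]]
t 17.17 tcp [540.    6.9 104.1] move [-0.004  -0.0005  0.2075] turn [ 0.0002 -0.      0.0002]
[540.7  12.5] [192.  100.5] 86.38 [542.8  47.   81.3]
pin proj [255.4 123.8]
pin proj [255.4 121.3]
```

View pics/w9.png

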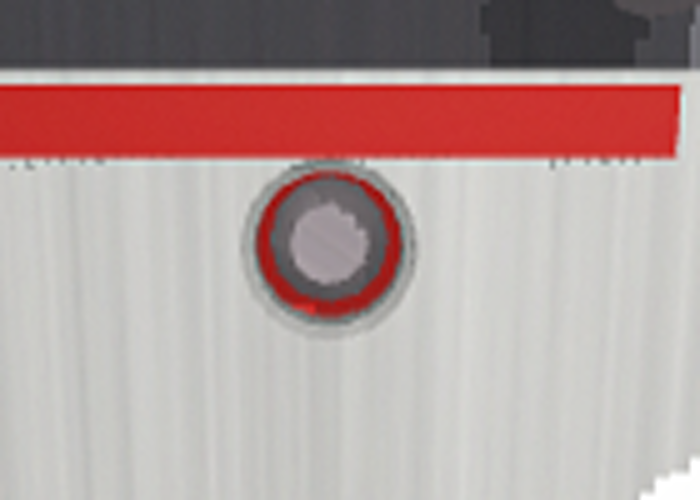

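The thick pin's tip shows in the large hole at crop (329,243), against the hole centre at (329,249). Allowing for parallax this agrees with the 0.6 mm correction still due, so I'll lower onto the tips and check forces.

```bash
python3 -m creep '[[[-0.004,0,0.02,0,0,0,1],[-0.004,0,0.04,0,0,0,1],[-0.004,0,0.06,0,0,0,1],[-0.004,0,0.07,0,0,0,1],[-0.004,0,0.08,0,0,0,1],[-0.004,0,0.09,0,0,0,1],[-0.004,0,0.1,0,0,0,1],[-0.004,0,0.1,0,0,0,1]]]'
python3 - <<'E'
from h import *
go(540,6.3,73,-3.75)
E
```

```text
time_s: 17.88
tcp_pos: [539.4, 6.4, 88.4]
eef_rot: [-2.292, -2.148, 0.0]
contact_force: [0.6, 0.5, -6.6]
finger_gap: 13.7
grip_force: 45.0
t 17.88 tcp [539.4   6.4  88.4] move [-0.0002  0.0041  0.103 ] turn [-0.0002 -0.      0.0002]
```

```bash
python3 -m creep '[[[0,0.002,0.015,0,0,0,1],[0,0.002,0.03,0,0,0,1],[0,0.002,0.045,0,0,0,1],[0,0.002,0.06,0,0,0,1],[0,0.002,0.07,0,0,0,1],[0,0.002,0.08,0,0,0,1],[0,0.002,0.09,0,0,0,1],[0,0.002,0.09,0,0,0,1]]]'
python3 - <<'E'
from h import *
go(540,6.3,72.2,-3.75)
E
```

```text
time_s: 18.55
tcp_pos: [539.7, 6.3, 75.0]
eef_rot: [-2.292, -2.148, 0.0]
contact_force: [0.0, 0.9, -6.7]
finger_gap: 13.9
grip_force: 45.0
t 18.55 tcp [539.7   6.3  75. ] move [-0.0002  0.002   0.0185] turn [-0.0001 -0.      0.0002]
```

```bash
python3 -m creep '[[[0,0,0.005,0,0,0,1],[0,0,0.01,0,0,0,1],[0,0,0.014,0,0,0,1],[0,0,0.014,0,0,0,1]]]'; python3 -m creep '[[[0,0,0.003,0,0,0,1],[0,0,0.006,0,0,0,1],[0,0,0.006,0,0,0,1]]]'
```

```text
time_s: 18.88
tcp_pos: [539.8, 6.3, 73.1]
eef_rot: [-2.292, -2.148, 0.0]
contact_force: [0.0, 0.2, -6.8]
finger_gap: 13.7
grip_force: 45.0
time_s: 19.13
tcp_pos: [539.9, 6.3, 73.0]
eef_rot: [2.292, 2.148, 0.0]
contact_force: [-2.3, -0.3, 4.0]
finger_gap: 13.9
grip_force: 45.0
```

The plate met the stage at TCP 73.0, and its underside is 32.8 mm below the TCP, so it is flush. I'll release and retreat.

```bash
python3 -m creep '[[[0,0,0.002,0,0,0,1],[0,0,0.002,0,0,0,1]]]' && python3 -m creep '[[[0,0,0,0,0,0,0.4],[0,0,0,0,0,0,0.4],[0,0,0,0,0,0,0.2],[0,0,0,0,0,0,0.2]]]' && python3 -m creep '[[[0,0,-0.05,0,0,0,0.2],[0,0,-0.15,0,0,0,0.2],[0,0,-0.4,0,0,0,0.2],[0,0,-0.65,0,0,0,0.2],[0,0,-0.9,0,0,0,0.2],[0,0,-1,0,0,0,0.2],[0,0,-1,0,0,0,0.2]]]'
python3 - <<'E'
from h import *
c=cal("wrist"); im,d=snapshot("wrist"); save("w10.png",im); P=cloud(d,c); Z=P[...,2]
n=(abs(P[...,0]-540)<65)&(abs(P[...,1]-6)<105); n[290:]=0
q=P[n&(Z>46.5)&(Z<54)]; r=cv2.minAreaRect(q[:,:2].astype(np.float32)); print(np.round(r[0],1),np.round(r[1],1),round(r[2],2),q.mean(0).round(1))
print("plane",np.linalg.lstsq(np.c_[q[:,:2]-[540,6],np.ones(len(q))],q[:,2],rcond=None)[0].round(4))
st=P[(Z>36)&(Z<44)&(abs(P[...,1]-6)<115)&(P[...,0]<485)&(P[...,0]>455)]; print("stage z",len(st),st[:,2].mean())
im,d=snapshot("top"); P=cloud(d,cal("top")); Z=P[...,2]
hsv=cv2.cvtColor(im,cv2.COLOR_RGB2HSV); b=(hsv[...,0]>100)&(hsv[...,0]<128)&(hsv[...,1]>110)&(abs(P[...,1]-250)<60)&(abs(P[...,0]-477)<60)
q=P[b]; print("blue",len(q),q.mean(0).round(1),q[:,2].max().round(1)); s=get_state(); print(s["time_s"],s["tcp_pos"].round(1),s["contact_force"].round(1))
E
```

```text
time_s: 19.3
tcp_pos: [539.9, 6.3, 73.0]
eef_rot: [2.292, 2.148, 0.0]
contact_force: [-4.0, -0.2, 6.7]
finger_gap: 14.0
grip_force: 45.0
time_s: 19.63
tcp_pos: [540.4, 6.3, 72.1]
eef_rot: [2.292, 2.148, 0.001]
contact_force: [-0.5, -0.2, 1.2]
finger_gap: 34.2
grip_force: 0.0
time_s: 20.22
tcp_pos: [543.0, 6.0, 227.1]
eef_rot: [2.287, 2.144, 0.009]
contact_force: [0.0, -0.1, 0.5]
finger_gap: 35.2
grip_force: 0.0
[541.7   5.6] [116.4 205.3] 3.17 [541.4  17.5  50.3]
plane [ 2.00000e-04 -1.00000e-04  5.02948e+01]
stage z 4137 40.28847450327993
blue 421 [477.4 249.4  30.2] 68.9
20.3167 [540.1   6.3 222.6] [-0.8  0.9 -1.3]
```

The plate's top is 10.0 mm above the stage and level, the bracket stands in the tray, and the arm is clear. Handing in.

```bash
python3 -c "from rig import *; print(hand_in())"
```

```text
the job is handed in; nothing more can be done
None
```

The job is handed in at about 20 s on the robot's clock: the blue bracket stands released in the tray's empty half, and the plate sits flush and level on both pins with the gripper clear; the judge's result was not shown.

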